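# Nip up the antenna boom clamp with the reversible ratchet

## Robot

A 6-joint arm with a two-finger parallel gripper is mounted at the origin on the work surface. World frame = base frame: x ahead of the robot, y to its left, z up, the work surface at z = 0. Lengths are in m, angles in rad, forces in N, time in s.
With the tool pointing down it reaches from about 0.375 to 0.975 m from the base axis. Payload 3.8 kg.
Tool frame: the origin (TCP) lies at the very end of the fingers, on their centre line; the grasp point (between the pads) lies 19 mm behind it; z points along the fingers, y is the direction in which the jaws open and shut (so a half turn about z gives the same grasp; the last joint's range is limited). The gripper opens to 88 mm and grips with 3 to 60 N. Pads are 18 mm wide; open, the fingers measure 123 mm over their backs; the gripper's body (75 mm by 187 mm) begins 45 mm behind the grasp point.
Start: joints at [-1.334, 0.264, 1.604, -0, 1.274, -0.037], TCP at [0.183, -0.65, 0.239] pointing down, gripper open.
Joint ranges: [-2.63, 2.63], [-0.94, 2.18], [0.31, 2.57], [-1.31, 4.45], [0, 2.66], [-2.55, 2.55]. Speed limits (rad/s): [2.57, 2.57, 3.14, 3.14, 3.14, 3.14].

## Interface

Orientations are given as a unit quaternion [w, x, y, z].
In Python, from workcell import env gives the robot as it stands.
- The arm moves only by the tool play_rows, never from a script. Its argument "increments" is a list of rows, each a list of 6 numbers: the shift along the tool's x, y, z in m, then the turn, a rotation vector about the tool's x, y, z in rad. A call has exactly 5 rows; each row shifts and turns the commanded pose from where the row before left it, along the tool's axes as they then stand; what a row does not reach is not made up. A row lasts 1/12 s, in which the tool goes at most 41.7 mm and 7.16 degrees, less where a joint would pass 70% of its speed; a pose out of reach is approached as far as the arm can. A call is refused whole if a number of a shift passes 0.0417 or a number of a turn 0.125, either way. A call with a gripper value outside its range is refused whole. "gripper" is the closure in counts, from 0 (fully open) to 255 (shut), set as the call begins (left out, the last holds). The fingers move at their own pace and stop on an object; the grip force is fixed at half the most. Time passes only in rows, so rows that do not move let the fingers close, or fill a call up. It gives the time, the measured TCP pose, the force and the opening at its end, in the units of the state.
- env.sense(): the state, without advancing time (a new reading comes with each control period).
- env.grab_frame(name): name is "scene" or "top"; returns a dict with "img" (480x640x3 uint8, red, green, blue), "fov_y" (degrees; the focal length in pixels is half the picture's height over the tangent of half this angle, whatever the lens; pixels are square), "cx", "cy" (the principal point, pixels), "dist" ([k1, k2, p1, p2, k3] as OpenCV has them; the pictures are not rectified), "R" (3x3) and "t" (3): a world point X has camera coordinates R X + t. Camera axes: x right, y down, z forward; pixel columns grow to the right and rows downward; lengths in m; the calibration is good to about 2 mm. A picture is of the moment at which its call begins. There is no depth.
- env.close_job(): hands the job in, once; it reports no verdict.
The state is a dict: "t": time; "joint_positions": joint angles; "joint_vel": joint speeds; "joint_torque": joint torques, N m; "tcp_pos": TCP position; "tcp_rot": TCP orientation; "wrist_force": force on the tool from outside, world axes, zero at the start; "torque": the same for the moment, N m; "width": opening from 0.0 (shut) to 1.0 (fully open).
Only numpy, scipy, OpenCV 4.12 (cv2) and the standard library are available. Lean on these libraries where they do the work, as an engineer would, in place of code of your own. Each camera call takes 0.05 s, during which the arm holds its last target. There are 200 camera calls.

## Task

The ratchet wrench left on the nut of the antenna's boom clamp is still set to loosen. Flip its direction lever fully over to tighten, then work the handle back and forth until the nut is firmly tight, at about 1.35 newton metres (9.5 N at the middle of the grip); the cap is soft aluminium, so at no time go much past that. Leave the ratchet on the nut, let go, and do not disturb the other things on the bench.

Things in the scene. Friction and masses are not known exactly. Their poses are not given: they have to be found in the camera images.
- stand: Antenna pedestal, fixed: grey foot plate 200 x 200 x 10 mm, column, aluminium boom clamp 124 x 64 mm, all below 112 mm. It holds a yagi: boom tube along the stand's y (-220 to +300 mm), rod elements along its x (at y -170, 127 to 183, 265; 168 mm to each side), 78 mm above the bench. Origin under the plate's centre, z up. The bolt axis is upright at x -40 mm, y 0.
- cap: Upper half of the boom clamp, soft aluminium, fixed to the stand and with the stand's origin; top of its ears 88 mm above the bench. The nut's washer crushes the ear from about 1.7 N m at the ratchet.
- nut: M12 nut with captive toothed washer (38 mm) and the 20 mm socket under the ratchet head; turns about the bolt axis, origin on that axis. Clockwise from above tightens, going down 1.75 mm a turn. It starts 0.8 to 2.8 rad short of the clamp's ear: too fine to see. It stays where it is left. It takes 0.15 N m while loose; once seated this rises by about 1.1 N m per rad.
- ratchet: Reversible ratchet wrench, 200 mm, level, seated on the nut. Origin on the bolt axis at mid head (46 mm across, 20 thick), 130 mm above the bench; x along the handle to its end, z up. Set to tighten it drives the nut clockwise from above and clicks back freely; 18 teeth, so up to 20 degrees idle before it bites. The handle alone has 0.12 N m friction and stays where it is left.
- handle_grip (a point): Middle of the black grip, 142 mm from the bolt axis, 130 mm above the bench; x along the handle away from the head. The grip is a bar 116 mm long, 24 wide, 17 thick. Force square to the handle here while turning slowly, friction included: 2 N with the nut loose, 7.5 N when just tight enough, 9.5 N when right, 12 N when the cap is crushed.
- lever (a joint): Angle of the direction lever from the line of the handle, rad, anticlockwise from above positive: -0.45 loosen (as found) to +0.45 tighten, about the bolt axis. It snaps over its middle to either end; moving it takes about 0.05 N m (2 N at its tip).
- lever_tip (a point): Point on the direction lever 25 mm from the bolt axis, 146 mm above the bench; x along the lever away from the axis. The lever is an upright dark steel fin on a 27 mm disc on top of the head, pointing towards the handle: 7 mm thick, reaching to 31 mm from the axis, from 141 to 152 mm above the bench (head's top 138 mm).
- radio_a: Bystander: black two-way radio standing upright, 36 x 58 x 125 mm with a stub aerial.
- radio_b: Bystander: the same radio lying on its back.
- spanner: Bystander: steel spanner 150 mm long lying in front of the stand.
- spare_socket: Bystander: loose socket 25 mm diameter, 30 mm tall, standing on the foot plate.
- adapter: Bystander: brass coaxial adapter 19 mm diameter, 38 mm tall, standing on the foot plate.
- tape: Bystander: roll of black tape, 72 mm diameter.
- marker: Bystander: marker pen 130 mm long lying on the bench.

How it is judged:
On the way, in this order (a step that is already met when the one before it is completed fails the run):
1. the direction lever is over at tighten (value of joint lever above 0.3 rad), for 0.2 s.
2. the nut has run down and bears on the clamp cap (contact force between nut and cap above 15 N), for 0.1 s.
At the end, for the whole second after the job is handed in: The nut bears on the cap with 55 to 128 N (a final pull of about 1.05 to 1.7 N m, 7.5 to 12 N at the grip), the lever is over at tighten (above 0.3 rad), and the ratchet is on the nut, released and at rest (contact force between nut and cap between 55 and 128 N and value of joint lever above 0.3 rad and angular speed of ratchet below 0.05 rad/s); the robot touches nothing.
It fails at once if the cap is crushed: the nut bears on it with more than 128 N (from about 1.7 N m, 12 N at the grip) (contact force between nut and cap above 128 N).
It fails at once if something else on the bench is pushed away by more than 25 mm (distance of any of radio_a, radio_b, spanner, spare_socket, adapter, tape, marker from where it was at the start of the episode above 0.025 m).
It also fails if it takes over 67 s, if anything falls off the work surface, if the arm or the gripper's body presses on something with over 40 N, if the wrist force passes 120 N, or if a joint passes its speed limit or range.

## Working session

There is one attempt and no reset: what is moved stays moved. The work goes in short steps, Python scripts to look and compute and a tool call to move; the robot and the scene stay as the last step left them, time stands still between calls to the robot, and variables do not carry over. Pictures are saved under pics/ and viewed, about 8 in all and at most 12, crops included, and the job is handed in when it is done.

Besides the shell and the picture viewer there is one more tool, called after "Request:" as name(argument=value, ...), one argument or row to a line, values as JSON. play_rows: Moves the arm, as the interface text tells. Its arguments: {"type":"object","properties":{"increments":{"type":"array","items":{"type":"array","items":{"type":"number"}}},"gripper":{"type":"number"}},"required":["increments"]}

```bash
ls; mkdir -p pics; python3 - <<'E'
from workcell import env
import cv2,pickle
for n in("scene","top"):
    f=env.grab_frame(n); cv2.imwrite(f"pics/{n}0.png",f["img"][:,:,::-1]); pickle.dump(f,open(f"{n}0.pkl","wb"))
    print(n,f["fov_y"],f["cx"],f["cy"],f["dist"],f["R"],f["t"])
print(env.sense())
E
```

```text
pics
scene 46.12242119860639 323.32690443850504 242.14352293095428 [-0.06254665  0.          0.          0.          0.        ] [[ 0.06358268  0.99797313  0.00262081]
 [ 0.63701656 -0.03856367 -0.76988489]
 [-0.76822337  0.05062084 -0.63817739]] [-0.06080471 -0.26983264  1.7616101 ]
top 46.95650917649047 307.03511878751596 235.31080783511644 [-0.02477494  0.          0.          0.          0.        ] [[ 0.0293391  -0.99943602 -0.01633562]
 [-0.98218583 -0.02579038 -0.18613397]
 [ 0.18560769  0.02150562 -0.98238857]] [0.015285   0.52940025 1.12599406]
{'t': 0.1, 'joint_positions': array([-1.33389160e+00,  2.64651036e-01,  1.60523515e+00,  4.35942881e-06,
        1.27373201e+00, -3.69139560e-02]), 'joint_vel': array([ 5.86589308e-04, -2.47883675e-03, -2.51977607e-03, -6.97487393e-05,
        6.38775654e-04,  6.99773378e-04]), 'joint_torque': array([ 2.62239873e-04, -5.03618860e+01, -3.58071506e+01,  7.30726356e-02,
        2.33447598e-02, -5.83779229e-05]), 'tcp_pos': array([ 0.18236375, -0.64922042,  0.23753181]), 'tcp_rot': array([-1.00791818e-03,  9.90642126e-01,  1.36481328e-01, -9.90303839e-05]), 'wrist_force': array([ 0.27207171, -0.32110662,  0.82858101]), 'torque': array([-0.0281616 ,  0.02637829, -0.01604791]), 'width': 1.0000228257896988}
```

View pics/scene0.png

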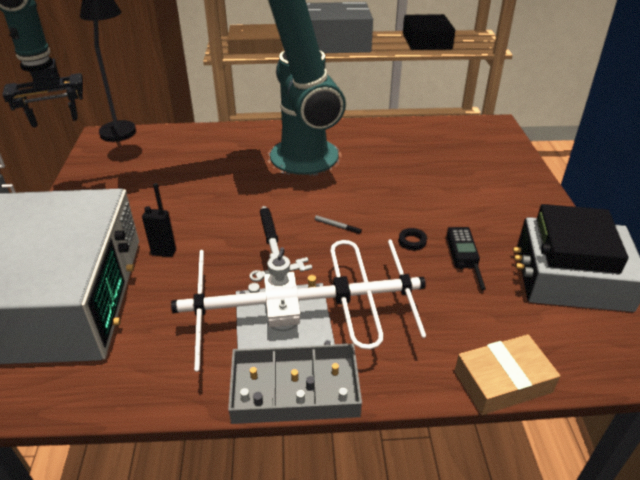

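View pics/top0.png

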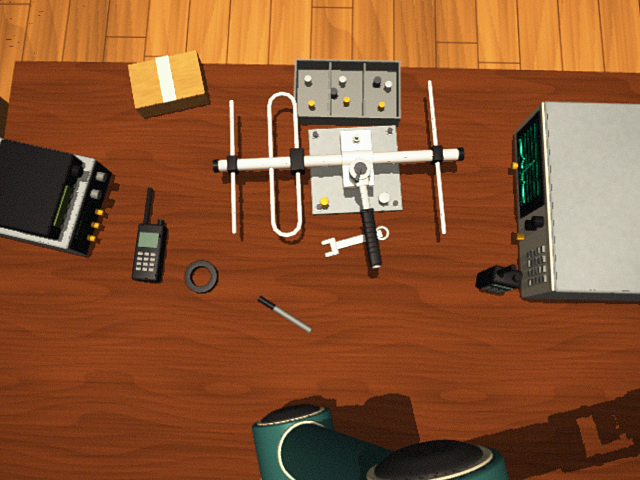

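The scene view shows the ratchet at about (280,265), with its handle running to (265,210) towards the robot. The top view shows the head at (359,170), the grip end at (376,265), radio_a at (497,278) and the spanner under the grip. I'll zoom in to measure the axis and the lever.

```bash
cat >h.py <<'E'
import numpy as np,cv2,pickle
def ray(f,uv,z):
    fl=240/np.tan(np.radians(f["fov_y"])/2); K=np.array([[fl,0,f["cx"]],[0,fl,f["cy"]],[0,0,1]])
    p=cv2.undistortPoints(np.array([[uv]],float),K,np.array(f["dist"],float))[0,0]
    R=np.array(f["R"]);t=np.array(f["t"]);c=-R.T@t;d=R.T@np.array([*p,1]);return c+d*(z-c[2])/d[2]
def proj(f,X):
    fl=240/np.tan(np.radians(f["fov_y"])/2); K=np.array([[fl,0,f["cx"]],[0,fl,f["cy"]],[0,0,1]])
    R=np.array(f["R"]);return cv2.projectPoints(np.array([X],float),cv2.Rodrigues(R)[0],np.array(f["t"],float),K,np.array(f["dist"],float))[0][0,0]
E
python3 - <<'E'
from h import *
a=pickle.load(open("top0.pkl","rb"));b=pickle.load(open("scene0.pkl","rb"))
c1=cv2.resize(a["img"][140:280,320:420],None,fx=4,fy=4,interpolation=2)
c2=cv2.resize(b["img"][200:340,235:335],None,fx=4,fy=4,interpolation=2)
cv2.imwrite("pics/c.png",np.hstack([c1,c2])[:,:,::-1])
# grip: dark blob in top near handle
hsv=cv2.cvtColor(a["img"],cv2.COLOR_RGB2HSV);m=(a["img"].max(2)<60).astype(np.uint8);m[:200]=0;m[275:]=0;m[:,:350]=0;m[:,390:]=0
ys,xs=np.nonzero(m);P=np.array([ray(a,(x,y),.136)[:2] for x,y in zip(xs,ys)]);mu=P.mean(0);w,V=np.linalg.eigh(np.cov(P.T));d=V[:,1]*-np.sign(V[0,1])
print(len(P),mu,d,np.percentile((P-mu)@d,[1,99]),np.std((P-mu)@V[:,0])*12**.5,"axis guess",mu-.142*d)
print("head px",ray(a,(359,170),.145),"radioA",ray(a,(497,278),.06))
E
```

```text
556 [ 0.51094837 -0.09691145] [-0.99162297 -0.12916614] [-0.05796308  0.06417989] 0.030477970068663585 axis guess [ 0.65175883 -0.07856986]
head px [ 0.64609705 -0.07186064  0.145     ] radioA [ 0.44713681 -0.36668275  0.06      ]
```

View pics/c.png

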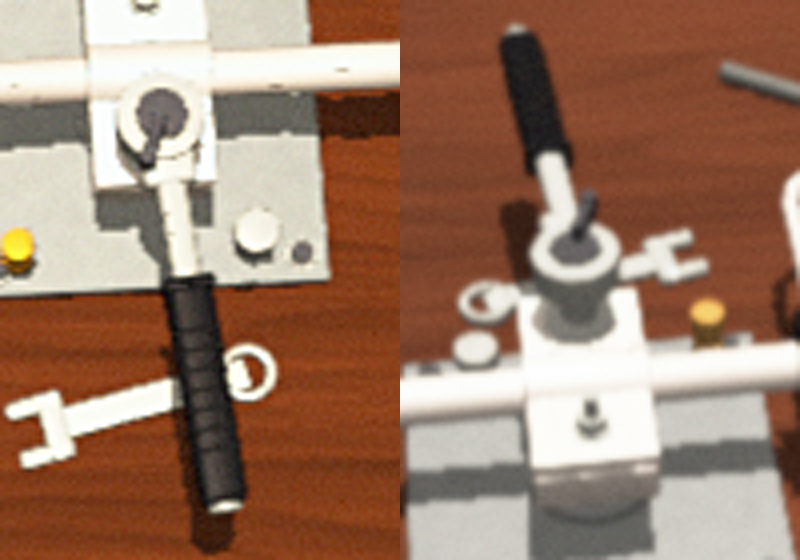

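The crop shows the head disc at top-view pixel (360,169), with the lever tip at (357.5,180), on the +y side of the handle. In the scene view the head is at (278.7,263.7). Next I'll work out positions from both views.

```bash
python3 - <<'E'
from h import *
a=pickle.load(open("top0.pkl","rb"));b=pickle.load(open("scene0.pkl","rb"))
A=ray(a,(359.8,168.8),.139);B=ray(b,(278.6,263.3),.139);print("head",A,B)
for n,f,uv,z in [("tip",a,(357.2,180),.150),("tip",b,(235+187/4,200+199/4),.150),("gripnear",a,(320+189/4,140+281/4),.134),("gripend",a,(320+224/4,140+500/4),.134),
 ("gripend s",b,(235+117/4,200+33/4),.134),("gripnear s",b,(235+150/4,200+158/4),.134),("radioA top s",b,(156,187),.18),("radioA s",b,(158,215),.125),("adapter",a,(324,202),.04),("sock",a,(384,199),.04)]: print(n,ray(f,uv,z))
E
```

```text
head [ 0.65054626 -0.07386964  0.139     ] [ 0.65579603 -0.07391254  0.139     ]
tip [ 0.62380925 -0.06817634  0.15      ]
tip [ 0.6258761  -0.06670303  0.15      ]
gripnear [ 0.56667374 -0.08998568  0.134     ]
gripend [ 0.45750056 -0.1080232   0.134     ]
gripend s [ 0.45417721 -0.10728384  0.134     ]
gripnear s [ 0.57117496 -0.08725639  0.134     ]
radioA top s [ 0.41738133 -0.35758712  0.18      ]
radioA s [ 0.45303266 -0.35708884  0.125     ]
adapter [ 0.60513698 -0.00443224  0.04      ]
sock [ 0.61515271 -0.13436666  0.04      ]
```

Request:
play_rows(
  increments=[
    [0,0,-0.025,0,0,0.104],
    [0.0224,-0.0222,0,0,0,0],
    [0.0224,-0.0222,0,0,0,0],
    [0.0224,-0.0222,0,0,0,0],
    [0.0224,-0.0222,0,0,0,0],
  ],
  gripper=255,
)

```text
t: 0.52
tcp_pos: [0.2561, -0.5459, 0.2631]
tcp_rot: [-0.0, 0.996, 0.084, -0.0]
wrist_force: [0.7, -0.4, 0.4]
width: 0.645
```

Request:
play_rows(
  increments=[
    [0.0224,-0.0222,0,0,0,0],
    [0.0224,-0.0222,0,0,0,0],
    [0.0224,-0.0222,0,0,0,0],
    [0.0224,-0.0222,0,0,0,0],
    [0.0224,-0.0222,0,0,0,0],
  ],
)

```text
t: 0.93
tcp_pos: [0.3479, -0.4172, 0.2632]
tcp_rot: [-0.0, 0.996, 0.085, -0.0]
wrist_force: [0.6, -0.6, -0.4]
width: 0.273
```

Request:
play_rows(
  increments=[
    [0.0224,-0.0222,0,0,0,0],
    [0.0224,-0.0222,0,0,0,0],
    [0.0224,-0.0222,0,0,0,0],
    [0.0224,-0.0222,0,0,0,0],
    [0.0224,-0.0222,0,0,0,0],
  ],
)

```text
t: 1.35
tcp_pos: [0.4394, -0.2889, 0.2633]
tcp_rot: [-0.0, 0.996, 0.085, -0.0]
wrist_force: [0.5, 0.1, -0.2]
width: 0.008
```

Request:
play_rows(
  increments=[
    [0.0224,-0.0222,0,0,0,0],
    [0.0224,-0.0222,0,0,0,0],
    [0.0224,-0.0222,0,0,0,0],
    [0.0224,-0.0222,0,0,0,0],
    [0.0224,-0.0222,0,0,0,0],
  ],
)

```text
t: 1.77
tcp_pos: [0.5311, -0.1606, 0.2632]
tcp_rot: [-0.0, 0.996, 0.085, -0.0]
wrist_force: [0.9, -1.1, -0.1]
width: 0.007
```

Request:
play_rows(
  increments=[
    [0.0224,-0.0222,0,0,0,0],
    [0.0224,-0.0222,0,0,0,0],
    [0.0224,-0.0222,0,0,0,0],
    [0.0224,-0.0222,0,0,0,0],
    [0.0224,-0.0222,0,0,0,0],
  ],
)

```text
t: 2.18
tcp_pos: [0.6227, -0.0324, 0.2631]
tcp_rot: [-0.0, 0.996, 0.085, -0.0]
wrist_force: [0.2, -0.6, -0.5]
width: 0.003
```

Request:
play_rows(
  increments=[
    [0,0,0.028,0,0,0],
    [0,0,0.028,0,0,0],
    [0,0,0.028,0,0,0],
    [0,0,0.024,0,0,0],
    [0,0,0.0105,0,0,0],
  ],
)

```text
t: 2.6
tcp_pos: [0.6193, -0.0334, 0.1404]
tcp_rot: [-0.001, 0.996, 0.085, -0.004]
wrist_force: [-1.5, 0.4, -0.2]
width: 0.005
```

Request:
play_rows(
  increments=[
    [0,0.005,0,0,0,0],
    [0,0.005,0,0,0,0],
    [0,0.004,0,0,0,0],
    [0,0.003,0,0,0,0],
    [0,0.002,0,0,0,0],
  ],
)

```text
t: 3.02
tcp_pos: [0.6262, -0.0528, 0.1474]
tcp_rot: [-0.0, 0.996, 0.084, 0.001]
wrist_force: [-5.1, 3.0, 3.9]
width: 0.007
```

Request:
play_rows(
  increments=[
    [0,0.004,0,0,0,0],
    [0,0.004,0,0,0,0],
    [0,0.004,0,0,0,0],
    [0,0.003,0,0,0,0],
    [0,0.003,0,0,0,0],
  ],
)

```text
t: 3.43
tcp_pos: [0.6289, -0.0684, 0.1459]
tcp_rot: [-0.002, 0.996, 0.084, 0.0]
wrist_force: [-1.7, 14.5, 4.7]
width: 0.002
```

```bash
python3 - <<'E'
from workcell import env
import cv2,pickle
for n in("scene","top"):
    f=env.grab_frame(n); pickle.dump(f,open(f"{n}1.pkl","wb"))
    if n=="scene": c2=cv2.resize(f["img"][200:340,235:335],None,fx=4,fy=4,interpolation=2)
    else: c1=cv2.resize(f["img"][140:280,320:420],None,fx=4,fy=4,interpolation=2)
cv2.imwrite("pics/c1.png",cv2.hconcat([c1,c2])[:,:,::-1]); print(env.sense()["wrist_force"])
E
```

```text
[-1.5557283   8.40962375  2.79524122]
```

View pics/c1.png

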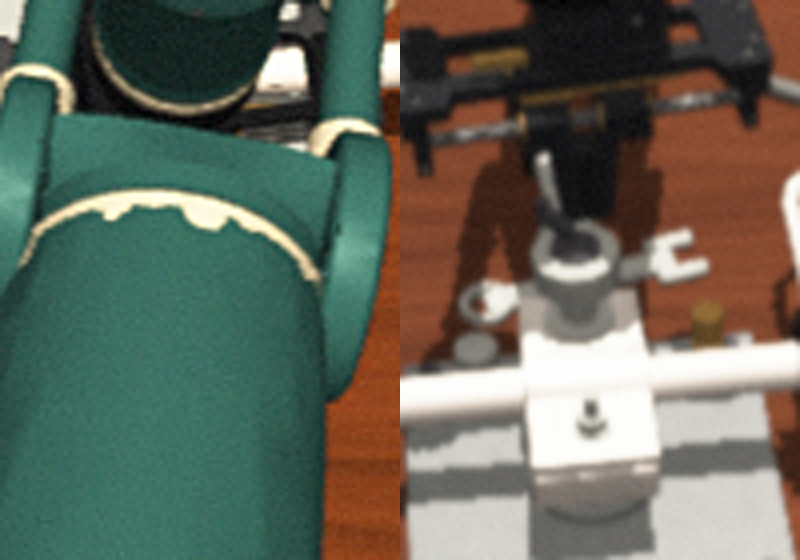

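The lever now points past the handle on the other side, so it looks flipped. I'll back off, rise above the grip with the gripper open, and check.

Request:
play_rows(
  increments=[
    [0,-0.01,0,0,0,0],
    [0,-0.01,-0.01,0,0,0],
    [0,0,-0.035,0,0,0],
    [-0.02,0.005,-0.035,0,0,0],
    [-0.025,0.01,-0.02,0,0,0],
  ],
  gripper=0,
)

```text
t: 3.95
tcp_pos: [0.5857, -0.0722, 0.2497]
tcp_rot: [0.001, 0.996, 0.086, 0.003]
wrist_force: [1.8, -0.8, 1.3]
width: 0.359
```

Request:
play_rows(
  increments=[
    [-0.025,0.005,0,0,0,0],
    [-0.025,0.005,0,0,0,0],
    [-0.02,0.003,0,0,0,0],
    [0,0,0,0,0,0],
    [0,0,0,0,0,0],
  ],
)

```text
t: 4.37
tcp_pos: [0.5166, -0.0978, 0.2462]
tcp_rot: [0.0, 0.996, 0.084, 0.001]
wrist_force: [-0.6, 0.2, 0.0]
width: 0.735
```

```bash
python3 - <<'E'
from workcell import env
import cv2,pickle
f=env.grab_frame("scene"); pickle.dump(f,open("scene2.pkl","wb"))
c2=cv2.resize(f["img"][180:300,225:335],None,fx=5,fy=5,interpolation=2)
cv2.imwrite("pics/c2.png",c2[:,:,::-1]); s=env.sense(); print(s["wrist_force"],s["torque"],s["tcp_pos"])
E
```

```text
[ 0.86146394 -0.11811235 -0.49565727] [ 0.04219032 -0.04477217  0.01272653] [ 0.51728104 -0.09761374  0.24605905]
```

View pics/c2.png

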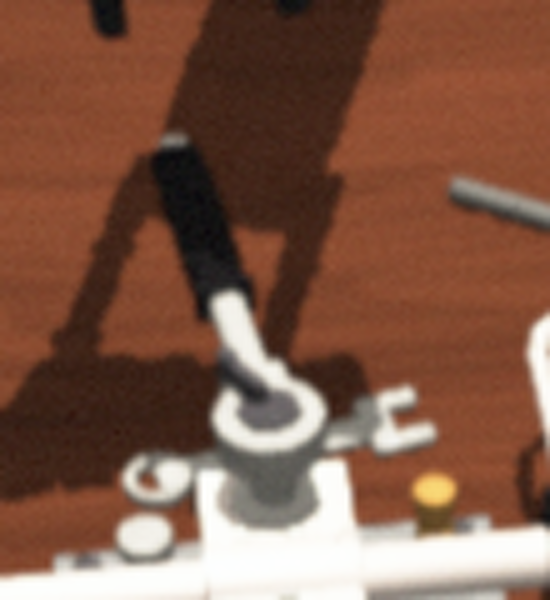

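The lever tip at crop (225,365) is now on the far side of the handle, so it's set to tighten. The handle turned slightly, with its end now at scene pixel (260,208). I'll measure its angle.

```bash
python3 - <<'E'
from h import *
b=pickle.load(open("scene2.pkl","rb"))
A=np.array([.653,-.074])
for uv in [(225+174/5,180+138/5),(225+228/5,180+302/5),(225+201/5,180+220/5)]:
    p=ray(b,uv,.134)[:2];d=p-A;print(p,np.hypot(*d),np.arctan2(-d[1],-d[0]))
E
```

```text
[ 0.45094428 -0.11778047] 0.20674438757443203 0.21337683982974057
[ 0.57402803 -0.09138334] 0.08086255219781652 0.21666517253767162
[ 0.51475151 -0.10408921] 0.14148499655290697 0.214303720035939
```

Request:
play_rows(
  increments=[
    [-0.0042,0.0052,0,0,0,-0.04],
    [0,0,0.03,0,0,0],
    [0,0,0.035,0,0,0],
    [0,0,0.035,0,0,0],
    [0,0,0.034,0,0,0],
  ],
)

```text
t: 4.83
tcp_pos: [0.515, -0.1032, 0.1102]
tcp_rot: [0.0, 0.994, 0.105, 0.001]
wrist_force: [0.7, -0.0, -0.3]
width: 0.999
```

Request:
play_rows(
  increments=[
    [0,0,0,0,0,0],
    [0,0,0,0,0,0],
    [0,0,0,0,0,0],
    [0,0,0,0,0,0],
    [0,0,0,0,0,0],
  ],
  gripper=168,
)

```text
t: 5.25
tcp_pos: [0.5157, -0.1039, 0.114]
tcp_rot: [0.001, 0.994, 0.105, 0.002]
wrist_force: [0.0, 0.1, 0.4]
width: 0.648
```

Request:
play_rows(
  increments=[
    [0,0,0,0,0,0],
    [0,0,0,0,0,0],
    [0,0,0,0,0,0],
    [0,0,0,0,0,0],
    [0,0,0,0,0,0],
  ],
)

```text
t: 5.67
tcp_pos: [0.5133, -0.1035, 0.1114]
tcp_rot: [0.0, 0.995, 0.105, 0.0]
wrist_force: [-0.1, -0.4, -0.4]
width: 0.34
```

Straddling the grip without contact. Next is the first drive stroke clockwise.

Request:
play_rows(
  increments=[
    [0.0003,-0.0085,0,0,0,0.06],
    [0.0003,-0.0085,0,0,0,0.06],
    [0.0003,-0.0085,0,0,0,0.06],
    [0.0003,-0.0085,0,0,0,0.06],
    [0.0003,-0.0085,0,0,0,0.06],
  ],
)

```text
t: 6.08
tcp_pos: [0.511, -0.0611, 0.1113]
tcp_rot: [0.0, 0.999, -0.047, 0.0]
wrist_force: [-0.3, -1.3, 0.5]
width: 0.34
```

Request:
play_rows(
  increments=[
    [0.0003,-0.0085,0,0,0,0.06],
    [0.0003,-0.0085,0,0,0,0.06],
    [0.0003,-0.0085,0,0,0,0.06],
    [0.0003,-0.0085,0,0,0,0.06],
    [0.0003,-0.0085,0,0,0,0.06],
  ],
)

```text
t: 6.5
tcp_pos: [0.5211, -0.0202, 0.1113]
tcp_rot: [0.0, 0.981, -0.195, -0.0]
wrist_force: [-0.3, -1.6, 1.1]
width: 0.342
```

Request:
play_rows(
  increments=[
    [0.0003,-0.0085,0,0,0,0.06],
    [0.0003,-0.0085,0,0,0,0.06],
    [0.0003,-0.0085,0,0,0,0.06],
    [0.0003,-0.0085,0,0,0,0.06],
    [0.0003,-0.0085,0,0,0,0.06],
  ],
)

```text
t: 6.92
tcp_pos: [0.543, 0.0161, 0.1112]
tcp_rot: [0.001, 0.941, -0.34, -0.0]
wrist_force: [-1.4, -1.7, 1.3]
width: 0.34
```

```bash
cat > st.py <<'E'
from workcell import env
import numpy as np
s=env.sense();q=s["tcp_rot"];psi=2*np.arctan2(q[2],q[1]);F=s["wrist_force"]
# tangential force on tool (along tool y), axial (tool x)
d=np.array([.653,-.074])-s["tcp_pos"][:2]
print("t",s["t"],"psi",psi,"Ft",F[0]*np.sin(psi)-F[1]*np.cos(psi),"Fx",F[0]*np.cos(psi)+F[1]*np.sin(psi),"Fz",F[2],"r",np.hypot(*d),"ang",np.arctan2(d[1],d[0]),"tq",s["torque"],"j",s["joint_positions"].round(2),"z",s["tcp_pos"][2],s["width"])
E
python3 st.py
```

```text
t 6.9167 psi -0.6929452867415977 Ft 2.176723709908467 Fx -0.029007649487573284 Fz 1.265638802714796 r 0.14222071433749722 ang -0.6862086108844565 tq [-0.2015377   0.21171267 -0.01867886] j [-0.02  0.13  2.01 -0.    1.    2.25] z 0.11116925118625778 0.33962102147690953
```

Request:
play_rows(
  increments=[
    [0.0003,-0.0085,0,0,0,0.06],
    [0.0003,-0.0085,0,0,0,0.06],
    [0.0007,0.0142,0,0,0,-0.1],
    [0.0007,0.0142,0,0,0,-0.1],
    [0.0007,0.0142,0,0,0,-0.1],
  ],
)

```text
t: 7.33
tcp_pos: [0.5291, -0.0048, 0.1114]
tcp_rot: [-0.0, 0.968, -0.25, 0.0]
wrist_force: [0.7, -0.2, 0.2]
width: 0.345
```

Request:
play_rows(
  increments=[
    [0.0007,0.0142,0,0,0,-0.1],
    [0.0007,0.0142,0,0,0,-0.1],
    [0.0007,0.0142,0,0,0,-0.1],
    [0.0007,0.0142,0,0,0,-0.1],
    [0.0007,0.0142,0,0,0,-0.1],
  ],
)

```text
t: 7.75
tcp_pos: [0.5102, -0.0733, 0.1112]
tcp_rot: [-0.0, 1.0, -0.003, -0.0]
wrist_force: [1.5, 2.0, -0.3]
width: 0.338
```

Request:
play_rows(
  increments=[
    [0.0007,0.0142,0,0,0,-0.1],
    [0.0007,0.0142,0,0,0,-0.1],
    [0.0007,0.0142,0,0,0,-0.1],
    [0.0007,0.0142,0,0,0,-0.1],
    [0.0007,0.0142,0,0,0,-0.1],
  ],
)

```text
t: 8.17
tcp_pos: [0.5269, -0.1418, 0.111]
tcp_rot: [-0.0, 0.97, 0.245, -0.0]
wrist_force: [0.1, 1.8, 0.1]
width: 0.338
```

Request:
play_rows(
  increments=[
    [0.0007,0.0142,0,0,0,-0.1],
    [0.0007,0.0142,0,0,0,-0.1],
    [0.0007,0.0142,0,0,0,-0.1],
    [0.0007,0.0142,0,0,0,-0.1],
    [0.0007,0.0142,0,0,0,-0.1],
  ],
)

```text
t: 8.58
tcp_pos: [0.5745, -0.1939, 0.1108]
tcp_rot: [-0.001, 0.879, 0.477, -0.0]
wrist_force: [-1.0, 1.8, 0.3]
width: 0.343
```

```bash
python3 st.py
```

```text
t 8.5833 psi 0.9942025477514315 Ft -1.7677531876586954 Fx 0.9665339744864203 Fz 0.27380058262711465 r 0.14332859491462444 ang 0.9911349892410587 tq [ 0.16341608 -0.0052581  -0.01935506] j [-0.37  0.25  1.88  0.    1.02  0.21] z 0.1108397121961997 0.34257085558730854
```

Request:
play_rows(
  increments=[
    [0.0007,0.0142,0,0,0,-0.1],
    [0.0007,0.0142,0,0,0,-0.1],
    [0.0003,-0.0085,0,0,0,0.06],
    [0.0003,-0.0085,0,0,0,0.06],
    [0.0003,-0.0085,0,0,0,0.06],
  ],
)

```text
t: 9.0
tcp_pos: [0.5776, -0.1954, 0.1111]
tcp_rot: [0.0, 0.876, 0.482, 0.0]
wrist_force: [0.5, -0.7, 0.7]
width: 0.343
```

Request:
play_rows(
  increments=[
    [0.0003,-0.0085,0,0,0,0.06],
    [0.0003,-0.0085,0,0,0,0.06],
    [0.0003,-0.0085,0,0,0,0.06],
    [0.0003,-0.0085,0,0,0,0.06],
    [0.0003,-0.0085,0,0,0,0.06],
  ],
)

```text
t: 9.42
tcp_pos: [0.5451, -0.1676, 0.1111]
tcp_rot: [0.001, 0.938, 0.346, -0.0]
wrist_force: [0.9, -2.7, -0.8]
width: 0.345
```

Request:
play_rows(
  increments=[
    [0.0003,-0.0085,0,0,0,0.06],
    [0.0003,-0.0085,0,0,0,0.06],
    [0.0003,-0.0085,0,0,0,0.06],
    [0.0003,-0.0085,0,0,0,0.06],
    [0.0003,-0.0085,0,0,0,0.06],
  ],
)

```text
t: 9.83
tcp_pos: [0.5225, -0.1315, 0.1111]
tcp_rot: [0.001, 0.979, 0.202, -0.0]
wrist_force: [-0.8, -2.2, -0.6]
width: 0.343
```

```bash
python3 st.py
```

```text
t 9.8333 psi 0.40678693126924065 Ft 1.703348283367176 Fx -1.6099744589503517 Fz -0.637276978741786 r 0.1425563621912196 ang 0.41506500156177506 tq [-0.39192454  0.04794858  0.00142325] j [-0.29  0.12  2.02 -0.    1.    0.87] z 0.1111392824628731 0.34301405746685343
```

Request:
play_rows(
  increments=[
    [0.0003,-0.0085,0,0,0,0.06],
    [0.0003,-0.0085,0,0,0,0.06],
    [0.0003,-0.0085,0,0,0,0.06],
    [0.0003,-0.0085,0,0,0,0.06],
    [0.0003,-0.0085,0,0,0,0.06],
  ],
)

```text
t: 10.25
tcp_pos: [0.5117, -0.0903, 0.1111]
tcp_rot: [0.0, 0.999, 0.053, -0.001]
wrist_force: [-0.9, -2.4, 0.3]
width: 0.342
```

Request:
play_rows(
  increments=[
    [0.0003,-0.0085,0,0,0,0.06],
    [0.0003,-0.0085,0,0,0,0.06],
    [0.0003,-0.0085,0,0,0,0.06],
    [0.0003,-0.0085,0,0,0,0.06],
    [0.0003,-0.0085,0,0,0,0.06],
  ],
)

```text
t: 10.67
tcp_pos: [0.5132, -0.0484, 0.111]
tcp_rot: [0.001, 0.995, -0.096, -0.001]
wrist_force: [-2.5, -5.1, 1.7]
width: 0.343
```

```bash
python3 st.py
```

```text
t 10.6667 psi -0.19267693216988224 Ft 5.444040374451231 Fx -1.5147818483782052 Fz 1.6815850885975123 r 0.14213220743698596 ang -0.18115843684159647 tq [-0.63893577  0.42724829 -0.02024144] j [-0.14  0.08  2.07 -0.    0.99  1.62] z 0.11097493337564696 0.34324282166676057
```

Request:
play_rows(
  increments=[
    [0.0002,-0.0071,0,0,0,0.05],
    [0.0002,-0.0071,0,0,0,0.05],
    [0.0002,-0.0071,0,0,0,0.05],
    [0.0002,-0.0071,0,0,0,0.05],
    [0.0001,-0.0043,0,0,0,0.03],
  ],
)

```text
t: 11.08
tcp_pos: [0.5228, -0.0175, 0.111]
tcp_rot: [0.002, 0.978, -0.209, -0.001]
wrist_force: [-4.7, -5.6, 4.3]
width: 0.342
```

```bash
python3 st.py
```

```text
t 11.0833 psi -0.4215541605904834 Ft 6.982898064495242 Fx -1.9662862371048844 Fz 4.3480342179797535 r 0.1419782457896773 ang -0.40942695973908183 tq [-0.80463441  0.77228185  0.0691219 ] j [-0.08  0.1   2.05 -0.    1.    1.91] z 0.11095417717072092 0.34173658727903666
```

Request:
play_rows(
  increments=[
    [0.0001,-0.0057,0,0,0,0.04],
    [0.0001,-0.0057,0,0,0,0.04],
    [0.0001,-0.0057,0,0,0,0.04],
    [0.0001,-0.0057,0,0,0,0.04],
    [0,-0.0028,0,0,0,0.02],
  ],
)

```text
t: 11.5
tcp_pos: [0.5349, 0.0045, 0.1109]
tcp_rot: [0.002, 0.955, -0.296, -0.002]
wrist_force: [-5.9, -5.7, 4.6]
width: 0.342
```

```bash
python3 st.py
```

```text
t 11.5 psi -0.6009803064300173 Ft 8.012711601520438 Fx -1.673741136795548 Fz 4.554915440633442 r 0.14182142265195682 ang -0.5865266026460609 tq [-0.98369138  0.96918636  0.05296009] j [-0.04  0.12  2.03 -0.    1.    2.14] z 0.11092798356385722 0.34197959231041225
```

Request:
play_rows(
  increments=[
    [0.0001,-0.0043,0,0,0,0.03],
    [0.0001,-0.0043,0,0,0,0.03],
    [0.0001,-0.0043,0,0,0,0.03],
    [0.0001,-0.0043,0,0,0,0.03],
    [0,-0.0014,0,0,0,0.01],
  ],
)

```text
t: 11.92
tcp_pos: [0.5459, 0.0189, 0.1108]
tcp_rot: [0.002, 0.934, -0.357, -0.002]
wrist_force: [-6.8, -6.1, 6.7]
width: 0.343
```

```bash
python3 st.py
```

```text
t 11.9167 psi -0.7306167719878289 Ft 9.118595849794787 Fx -0.9897359956068295 Fz 6.678754884982213 r 0.14173210356811322 ang -0.7144782815787171 tq [-0.95812784  1.14191697  0.04895598] j [-0.01  0.14  2.   -0.    1.    2.29] z 0.11084700284948139 0.3426253125520992
```

Request:
play_rows(
  increments=[
    [0,-0.0014,0,0,0,0.01],
    [0,-0.0014,0,0,0,0.01],
    [0,-0.0014,0,0,0,0.01],
    [0,-0.0014,0,0,0,0.01],
    [0,0,0,0,0,0],
  ],
)

```text
t: 12.33
tcp_pos: [0.5495, 0.0228, 0.1108]
tcp_rot: [0.002, 0.927, -0.375, -0.002]
wrist_force: [-6.4, -6.5, 4.8]
width: 0.341
```

```bash
python3 st.py
```

```text
t 12.3333 psi -0.7698408401043362 Ft 9.10696907393696 Fx -0.0881700888703909 Fz 4.846068532303807 r 0.1416731940283597 ang -0.7518129336836645 tq [-0.82041612  1.11669822  0.06551394] j [-0.    0.15  1.99 -0.    1.01  2.34] z 0.11084803600881166 0.3409087468135006
```

Request:
play_rows(
  increments=[
    [0,0.001,0,0,0,0],
    [0,0.001,0,0,0,0],
    [0,0.001,0,0,0,0],
    [0,0,0,0,0,0],
    [0,0,0,0,0,0],
  ],
  gripper=80,
)

```text
t: 12.75
tcp_pos: [0.5501, 0.0225, 0.1112]
tcp_rot: [-0.0, 0.927, -0.376, 0.0]
wrist_force: [0.2, -0.3, -0.2]
width: 0.681
```

Request:
play_rows(
  increments=[
    [0,0,0,0,0,0],
    [0,0,-0.02,0,0,0],
    [0,0,-0.035,0,0,0],
    [0,0,-0.035,0,0,0],
    [-0.01,0,-0.035,0,0,0],
  ],
)

```text
t: 13.17
tcp_pos: [0.5431, 0.0288, 0.2372]
tcp_rot: [0.0, 0.927, -0.376, -0.0]
wrist_force: [0.6, 0.4, -0.2]
width: 0.687
```

Request:
play_rows(
  increments=[
    [-0.02,0,0,0,0,0],
    [-0.02,0,0,0,0,0],
    [-0.02,0,0,0,0,0],
    [0,0,0,0,0,0],
    [0,0,0,0,0,0],
  ],
)

```text
t: 13.58
tcp_pos: [0.4995, 0.0715, 0.2364]
tcp_rot: [-0.0, 0.927, -0.375, 0.0]
wrist_force: [0.0, 0.1, 0.9]
width: 0.686
```

```bash
python3 st.py; python3 - <<'E'
from workcell import env
import cv2
f=env.grab_frame("scene")
cv2.imwrite("pics/c3.png",cv2.resize(f["img"][140:380,140:500],None,fx=2.2,fy=2.2,interpolation=2)[:,:,::-1])
E
```

```text
t 13.5833 psi -0.7683973926014525 Ft -0.10241069317396778 Fx -0.050242085104656165 Fz 0.9317646535969611 r 0.21150238235018992 ang -0.758809644238181 tq [ 0.06653804 -0.05959837 -0.00063175] j [ 0.09 -0.06  1.96 -0.    1.24  2.43] z 0.23642625469074197 0.6860658615259128
```

View pics/c3.png

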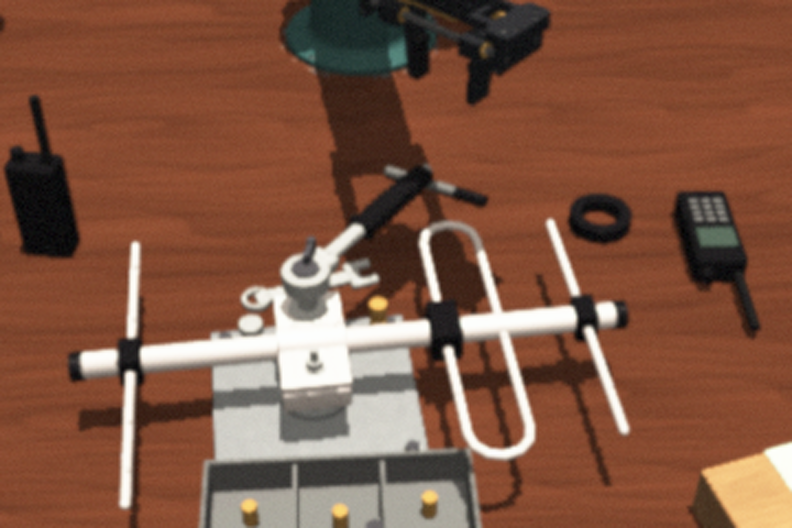

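The image shows the ratchet on the nut with its handle at crop (420,180). The lever at (310,245) is on the tighten side, the bystanders haven't moved, and the gripper is clear. Handing in.

```bash
python3 -c "
from workcell import env
print(env.close_job())"
```

```text
the job is handed in; nothing more can be done
None
```

I flipped the lever to tighten with the closed fingertips. I then straddled the grip with loosely open fingers and tightened the nut in two drive strokes, with one ratchet back-swing between them.

- **Torque:** The nut seated during the second stroke, and I stopped at about 9.1 N square to the handle at mid-grip. That is about 1.3 N m. The travel since the 5.4 N reading (0.58 rad) gives a slightly higher estimate, about 1.4 N m. Both are inside the 1.05–1.7 N m window, and no reading between moves passed about 9.1 N.
- **Final picture:** The ratchet is on the nut with the lever over at tighten, the gripper is clear, and the other things on the bench look unmoved by eye. The wrist force was near zero apart from a 0.9 N vertical reading, similar to the idle readings at the start.
- **Not as planned:** While flipping the lever I pushed slightly too far, and the wrist force reached about 14.5 N. The handle turned back by about 0.04 rad.
- **Not checked:** I had no direct reading of the force between nut and cap, only the force at the grip. The job was handed in at about 13.6 s and gave no verdict.

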